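# Find the full canister and add it to the pile

### The arm

A 6-joint arm with a two-finger parallel gripper is mounted at the origin on the work surface. World frame = base frame: x ahead of the robot, y to its left, z up, the work surface at z = 0. Lengths are in m, angles in rad, forces in N, time in s.
With the tool pointing down it reaches from about 0.375 to 0.9 m from the base axis. Payload 3.1 kg.
Tool frame: the origin (TCP) lies midway between the tips of the shut fingers; the grasp point (between the pads) lies 19 mm behind it; z points along the fingers, y is the line along which they close (so a half turn about z gives the same grasp; the last joint's range is limited). The gripper opens to 87 mm and grips with 3 to 60 N. Pads are 19 mm wide; open, the fingers measure 117 mm over their backs; the gripper's body (75 mm by 190 mm) begins 51 mm behind the grasp point.
Start: joints at [-1.375, 0.527, 1.433, -0, 1.181, -0.178], TCP at [0.228, -0.582, 0.199] pointing down, gripper open.
Joint ranges: [-3.08, 3.08], [-0.75, 2.2], [0.22, 2.44], [-1.43, 4.57], [0, 2.65], [-2.85, 2.85]. Speed limits (rad/s): [2.79, 2.79, 3.14, 3.14, 3.14, 3.14].

### API

Orientations are given as a unit quaternion [x, y, z, w].
In Python, from rig import robot gives the robot as it stands. The module is installed in compiled form; this text tells all that it offers.
- The arm moves only by the tool play_rows, never from a script. Its arguments are lists of equal length, an entry for each row: "gripper": the closure, from -1 (fully open) to 1 (shut); "delta_pos": the shift along the tool's x, y, z in cm, a list of three; "turn": the turn, a rotation vector about the tool's x, y, z in rad, a list of three. A call has 1 to 12 rows; each row is the pose to reach, as a shift and turn from the pose commanded when the call began, along the tool's axes at that moment; what a row does not reach only later rows make up. A row lasts 1/8 s, in which the tool goes at most 62.5 mm and 10.7 degrees, less where a joint would pass 70% of its speed; a pose out of reach is approached as far as the arm can. A call with a gripper value outside its range is refused whole. The fingers move at their own pace and stop on an object; "squeeze" is the grip in N (left out, the last holds). Time passes only in rows, so rows that repeat a pose let the fingers close. It gives the time, the measured TCP pose, the force, the opening and the grip force at its end, in the units of the state.
- robot.get_obs(): the state, without advancing time (a new reading comes with each control period).
- robot.camera(name): name is "scene" or "top" or "wrist"; returns a dict with "color" (420x560x3 uint8, red, green, blue), "vfov" (degrees; the focal length in pixels is half the picture's height over the tangent of half this angle, whatever the lens; pixels are square), "cx", "cy" (the principal point, pixels), "R" (3x3) and "t" (3): a world point X has camera coordinates R X + t. Camera axes: x right, y down, z forward; pixel columns grow to the right and rows downward; lengths in m; the calibration is good to about 2 mm. A picture is of the moment at which its call begins. There is no depth.
- robot.hand_in(): hands the job in; it is judged then, once.
The state is a dict: "time": time; "q": joint angles; "joint_velocities": joint speeds; "joint_torque": joint torques, N m; "position": TCP position; "tool_rot": TCP orientation; "ft_force": force on the tool from outside, world axes, zero at the start; "moment": the same for the moment, N m; "grip_width": finger opening in m; "grip_force": force on a finger pad.
Only numpy, scipy, OpenCV 4.12 (cv2) and the standard library are available. Lean on these libraries where they do the work, as an engineer would, in place of code of your own. Each camera call takes 0.05 s, during which the arm holds its last target. There are 200 camera calls.

### The job

One of the three matching canisters on the sloping rack is full and the other two are empty: find the full one by its weight and set it down gently and flat on top of the canister on the serving board, squarely, so that their edges line up all round. Leave the two empty ones lying in their own places on the rack, as they were, without pushing the lower canister about or disturbing the cups, jug, saucepan lid and spoon.

Things in the scene. Friction and masses are not known exactly. Their poses are not given: they have to be found in the camera images.
- rack: fixed wooden rack, 330 mm along its y; its board, 130 mm long, slopes up along +x (away from the robot) at 27.5 degrees; its surface is 45 mm above the table over the origin (on the table, mid-rack). A lip 12 mm high along the low edge is 1.5 mm clear of the three canisters, which lie side by side 112 mm apart, tipped 27.5 degrees, x up the slope, lids up and towards the robot
- canister_1: left (+y) one on the rack: closed flat green plastic canister with snap lid, 86 mm long (x), 60 mm wide (y, plain sides to grip), 46 mm high (z, through the lid); origin at the centre of its underside. Like its neighbours; one of the three, a different one each time, is full (0.4 to 0.6 kg in all), the others empty or nearly (about 0.1 kg); it cannot be seen. Contents can shift a few mm
- canister_2: middle one on the rack: closed flat green plastic canister with snap lid, 86 mm long (x), 60 mm wide (y, plain sides to grip), 46 mm high (z, through the lid); origin at the centre of its underside. Like its neighbours; one of the three, a different one each time, is full (0.4 to 0.6 kg in all), the others empty or nearly (about 0.1 kg); it cannot be seen. Contents can shift a few mm
- canister_3: right (-y) one on the rack: closed flat green plastic canister with snap lid, 86 mm long (x), 60 mm wide (y, plain sides to grip), 46 mm high (z, through the lid); origin at the centre of its underside. Like its neighbours; one of the three, a different one each time, is full (0.4 to 0.6 kg in all), the others empty or nearly (about 0.1 kg); it cannot be seen. Contents can shift a few mm
- base_canister: closed flat green plastic canister with snap lid, 86 mm long (x), 60 mm wide (y, plain sides to grip), 46 mm high (z, through the lid); origin at the centre of its underside. This one is full (0.5 kg), lies flat and loose on the serving board to the robot's left, its lid flat and 58 mm above the table
- board: fixed wooden serving board, 135 by 115 mm, 12 mm thick, under the base canister; origin at the centre of its underside
- cup_1: patterned white ceramic cup, 76 mm across the rim, 68 mm high, no handle, standing on the table; origin at the centre of its underside; beyond the serving board
- cup_2: patterned white ceramic cup, 76 mm across the rim, 68 mm high, no handle, standing on the table; origin at the centre of its underside; behind the rack, left
- cup_3: patterned white ceramic cup, 76 mm across the rim, 68 mm high, no handle, standing on the table; origin at the centre of its underside; behind the rack, right
- creamer: stainless creamer jug, 74 mm across, 80 mm high, handle on its +y side; left of the serving board; origin at the centre of its underside
- pan_lid: aluminium saucepan lid, 140 mm across, knob top at 40 mm; on the table between robot and rack; origin at the centre of its underside
- spoon: spoon, 150 mm long, lying on the table between robot and serving board
Not all that is in view belongs to the job. What is shaped like the canister_1 but pink or red is not meant.

How it is judged:
At the end, for the whole second after the job is handed in: The full canister (presses on the base one with over 2.5 N) rests flat and still on the base canister, centres within 8 mm, sides within 0.12 rad; the base is within 15 mm of its start; both empties lie still on the rack within 15 mm and 0.15 rad of their starts; all released (((horizontal distance between canister_1 and base_canister below 0.008 m and z of canister_1 in the frame of base_canister between 0.042 and 0.05 m and angle between the x axis of canister_1 and the x axis of base_canister, either way round below 0.12 rad and angle between canister_1's own z axis and vertical below 0.05 rad and contact force between canister_1 and base_canister above 2.5 N and linear speed of each of canister_1, canister_2, canister_3 below 0.02 m/s and distance of each of canister_2, canister_3 from where it was at the start of the episode below 0.015 m and angle between the x axis of each of canister_2, canister_3 and the y axis of rack, either way round above 1.42 rad) or (horizontal distance between canister_2 and base_canister below 0.008 m and z of canister_2 in the frame of base_canister between 0.042 and 0.05 m and angle between the x axis of canister_2 and the x axis of base_canister, either way round below 0.12 rad and angle between canister_2's own z axis and vertical below 0.05 rad and contact force between canister_2 and base_canister above 2.5 N and linear speed of each of canister_2, canister_1, canister_3 below 0.02 m/s and distance of each of canister_1, canister_3 from where it was at the start of the episode below 0.015 m and angle between the x axis of each of canister_1, canister_3 and the y axis of rack, either way round above 1.42 rad) or (horizontal distance between canister_3 and base_canister below 0.008 m and z of canister_3 in the frame of base_canister between 0.042 and 0.05 m and angle between the x axis of canister_3 and the x axis of base_canister, either way round below 0.12 rad and angle between canister_3's own z axis and vertical below 0.05 rad and contact force between canister_3 and base_canister above 2.5 N and linear speed of each of canister_3, canister_1, canister_2 below 0.02 m/s and distance of each of canister_1, canister_2 from where it was at the start of the episode below 0.015 m and angle between the x axis of each of canister_1, canister_2 and the y axis of rack, either way round above 1.42 rad)) and distance of base_canister from where it was at the start of the episode below 0.015 m and angle between base_canister's own z axis and vertical below 0.05 rad and linear speed of base_canister below 0.02 m/s); the robot touches nothing.
It fails at once if a bystander (cup, jug, saucepan lid, spoon) is moved more than 30 mm or tipped over (distance of any of cup_1, cup_2, cup_3, creamer, pan_lid, spoon from where it was at the start of the episode above 0.03 m or angle between any of cup_1, cup_2, cup_3, creamer, pan_lid's own z axis and vertical above 0.5 rad).
It fails at once if a canister comes down on the base canister at over 0.25 m/s within the last 20 mm (dropped or slammed) ((horizontal distance between canister_1 and base_canister below 0.04 m and z of canister_1 in the frame of base_canister between 0.044 and 0.066 m and linear speed of canister_1 above 0.25 m/s) or (horizontal distance between canister_2 and base_canister below 0.04 m and z of canister_2 in the frame of base_canister between 0.044 and 0.066 m and linear speed of canister_2 above 0.25 m/s) or (horizontal distance between canister_3 and base_canister below 0.04 m and z of canister_3 in the frame of base_canister between 0.044 and 0.066 m and linear speed of canister_3 above 0.25 m/s)).
It also fails if it takes over 67 s, if anything falls off the work surface, if the arm or the gripper's body presses on something with over 40 N, if the wrist force passes 120 N, or if a joint passes its speed limit or range.

## Working session

There is one attempt and no reset: what is moved stays moved. The work goes in short steps, Python scripts to look and compute and a tool call to move; the robot and the scene stay as the last step left them, time stands still between calls to the robot, and variables do not carry over. Pictures are saved under pics/ and viewed, at most 10 in all, crops included, and the job is handed in when it is done.

Besides the shell and the picture viewer there is one more tool, called after "Emit:" by a JSON object that holds its "name" and its "arguments". play_rows: Moves the arm, as the interface text tells. Its arguments: {"type":"object","properties":{"gripper":{"type":"array","items":{"type":"number"}},"delta_pos":{"type":"array","items":{"type":"array","items":{"type":"number"}}},"turn":{"type":"array","items":{"type":"array","items":{"type":"number"}}},"squeeze":{"type":"number"}},"required":["gripper","delta_pos","turn"]}

```bash
mkdir -p pics
cat > h.py <<'E'
import numpy as np, cv2
from rig import robot
from scipy.spatial.transform import Rotation as Ro
def f(c): return c["color"].shape[0]/2/np.tan(np.radians(c["vfov"])/2)
def ray(c,u,v):
    R=np.array(c["R"]);t=np.array(c["t"]);d=R.T@np.array([(u-c["cx"])/f(c),(v-c["cy"])/f(c),1]);return -R.T@t,d/np.linalg.norm(d)
def atz(c,u,v,z):
    o,d=ray(c,u,v);return o+d*(z-o[2])/d[2]
def tri(obs):
    A=0;b=0
    for c,u,v in obs:
        o,d=ray(c,u,v);P=np.eye(3)-np.outer(d,d);A=A+P;b=b+P@o
    X=np.linalg.solve(A,b);return X
def proj(c,X):
    p=np.array(c["R"])@np.array(X)+np.array(c["t"]);return np.array([c["cx"]+f(c)*p[0]/p[2],c["cy"]+f(c)*p[1]/p[2]])
def save(c,n,box=None,k=1):
    im=c["color"][...,::-1]
    if box: im=im[box[1]:box[3],box[0]:box[2]]
    cv2.imwrite("pics/"+n,cv2.resize(im,None,fx=k,fy=k,interpolation=cv2.INTER_CUBIC))
E
python3 - <<'E'
from h import *
import pickle
cs={n:robot.camera(n) for n in("scene","top")}
pickle.dump(cs,open("c0.pkl","wb"))
im=np.hstack([cs["scene"]["color"],cs["top"]["color"]])
for n in cs: save(cs[n],n+"0.png",None,1.4); print(n,cs[n]["vfov"],cs[n]["cx"],cs[n]["cy"],-np.array(cs[n]["R"]).T@cs[n]["t"],np.array(cs[n]["R"]).round(3).tolist())
o=robot.get_obs();print(o)
E
```

```text
scene 48.391537165937564 278.0869364334095 211.6105281682539 [ 0.9680384  -0.42696692  1.13092964] [[0.717, 0.697, 0.006], [0.593, -0.606, -0.531], [-0.366, 0.384, -0.847]]
top 54.55961510578363 278.1677470887835 209.6615465035248 [0.45479543 0.06895324 1.04664317] [[0.013, -1.0, 0.002], [-0.996, -0.014, -0.087], [0.087, -0.001, -0.996]]
{'time': 0.1, 'q': array([-1.37551097e+00,  5.28371799e-01,  1.43378828e+00,  5.72904725e-06,
        1.18142692e+00, -1.78485742e-01]), 'joint_velocities': array([ 0.00029352, -0.00273114, -0.00404151, -0.0005519 ,  0.00015724,
       -0.00106088]), 'joint_torque': array([ 9.24219967e-05, -4.40985847e+01, -1.77150464e+01,  6.34858338e-02,
        5.33824344e-02, -4.86549186e-05]), 'position': array([ 0.22810074, -0.58111508,  0.19836593]), 'tool_rot': array([ 9.82587377e-01,  1.85798417e-01, -5.72704705e-06, -9.97161879e-04]), 'ft_force': array([-0.28999181, -0.14852854,  0.52991735]), 'moment': array([-0.02240007,  0.01367638, -0.00945525]), 'grip_force': 0.0, 'grip_width': 0.08727806521409325}
```

View pics/scene0.png

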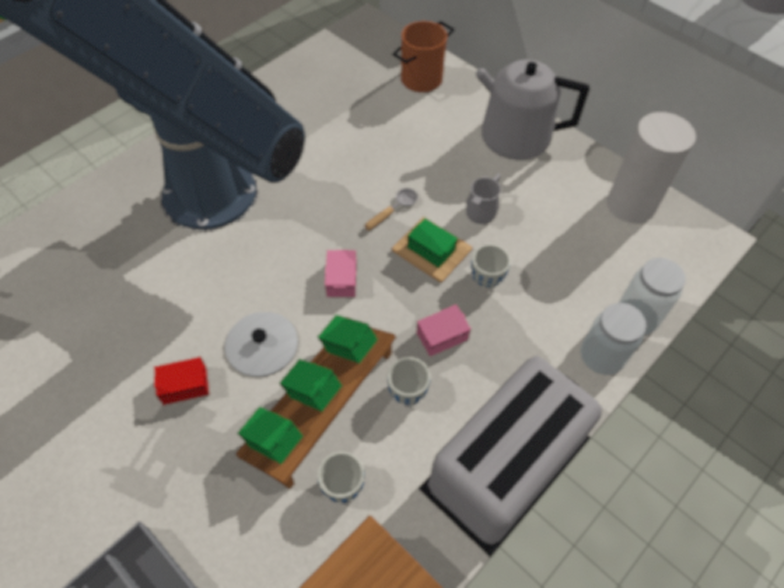

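View pics/top0.png

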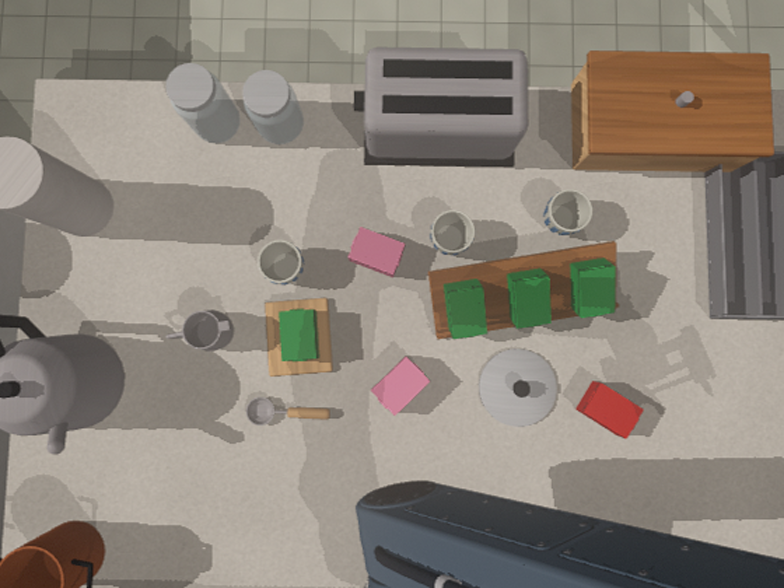

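The green ones are the job: in the top picture (in its 1.4x pixels) rack canisters at (465,308), (530,298), (594,288) and the base on its board at (298,335). The pink and red boxes at (376,251), (400,385) and (610,409) are decoys. Next: one enlarged crop, and box poses fitted to the green silhouettes in both views.

```bash
cat > fit.py <<'E'
from h import *
from scipy.optimize import minimize
B=np.array([[x,y,z] for x in(-.043,.043) for y in(-.03,.03) for z in(0,.046)])
def mask(c):
    h=cv2.cvtColor(c["color"],cv2.COLOR_RGB2HSV);return ((h[...,0]>45)&(h[...,0]<80)&(h[...,1]>120)&(h[...,2]>25)).astype(np.uint8)
def comps(c):
    n,l,s,ce=cv2.connectedComponentsWithStats(mask(c));return [(l==i).astype(np.uint8) for i in range(1,n) if s[i,4]>300],[ce[i] for i in range(1,n) if s[i,4]>300],[s[i] for i in range(1,n) if s[i,4]>300]
K=6
def sil(c,p):
    R=Ro.from_euler("ZY",[p[3],-p[4]]).as_matrix();P=np.array([proj(c,R@b+p[:3]) for b in B])
    h=cv2.convexHull(P.astype(np.float32))[:,0]
    x0,y0=np.floor(h.min(0)).astype(int)-12
    return h,x0,y0
def cost(p,views):
    t=0
    for c,m in views:
        h,x0,y0=sil(c,p);w=110
        im=np.zeros((w*K,w*K),np.uint8)
        cv2.fillPoly(im,[np.round(((h-[x0,y0]+.5)*K-.5)*16).astype(np.int32)],255,shift=4)
        r=cv2.resize(im,(w,w),interpolation=cv2.INTER_AREA)/255.
        g=np.zeros((w,w));s=m[max(y0,0):y0+w,max(x0,0):x0+w];g[:s.shape[0],:s.shape[1]]=s
        t+=np.abs(r-g).sum()/m.sum()
    return t
def fit(p0,views,freepitch):
    n=5 if freepitch else 4
    g=lambda q:cost(np.r_[q,p0[n:]],views)
    s=np.vstack([np.zeros(n)]+[np.eye(n)[i]*[.01,.01,.01,.1,.08][i] for i in range(n)])
    q=np.array(p0[:n])
    for k in range(3):
        r=minimize(g,q,method="Nelder-Mead",options=dict(initial_simplex=q+s/(1+k),maxiter=300,xatol=1e-4,fatol=1e-4));q=r.x
    return np.r_[q,p0[n:]],r.fun
E
python3 - <<'E'
from fit import *
import pickle
cs=pickle.load(open("c0.pkl","rb"))
st={}
for n in cs:
    m,ce,s=comps(cs[n]);print(n,[c.round(1).tolist() for c in ce],[int(a[4]) for a in s]);st[n]=(m,ce)
# order: base by +y ; match via rough world z
def ids(n,z): 
    w=[atz(cs[n],*c,z) for c in st[n][1]];o=np.argsort([-x[1] for x in w]);return o,w
ot,wt=ids("top",.07);os_,_=ids("scene",.07)
res=[]
for k,(a,b) in enumerate(zip(ot,os_)):
    v=[(cs["top"],st["top"][0][a]),(cs["scene"],st["scene"][0][b])]
    w=wt[a]
    p0=np.array([w[0],w[1],.012 if k==0 else .06,0.0 if k==0 else .1,0 if k==0 else np.radians(27.5)])
    p,c=fit(p0,v,k>0);print(k,p.round(4),np.degrees(p[4]),c); res.append(p)
np.save("fit0.npy",res)
a=cv2.resize(cs["top"]["color"][160:280,180:450],None,fx=2.9,fy=2.9,interpolation=cv2.INTER_CUBIC)
b=cv2.resize(cs["scene"]["color"][150:350,160:350],None,fx=1.2,fy=1.2,interpolation=cv2.INTER_CUBIC)
im=np.zeros((a.shape[0]+b.shape[0],a.shape[1],3),np.uint8);im[:a.shape[0]]=a;im[a.shape[0]:,:b.shape[1]]=b
cv2.imwrite("pics/crop0.png",im[...,::-1])
E
```

```text
scene [[308.1, 173.0], [248.4, 241.8], [222.3, 274.5], [193.4, 310.2]] [689, 864, 962, 1049]
top [[377.8, 209.7]] [473]
0 [  24.9362  -65.6408 -254.0353  587.0801    0.    ] 0.0 0.7673690839527249
```

View pics/crop0.png

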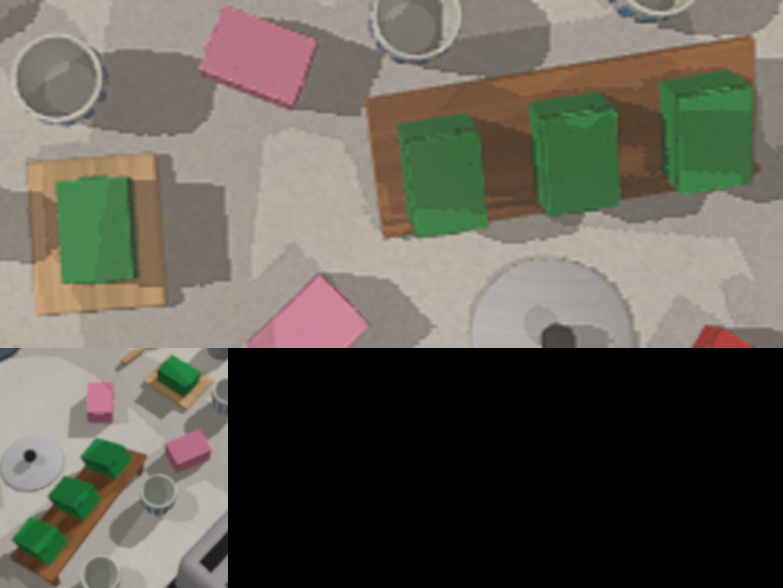

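The crop confirms four green canisters: three on the brown rack (crop x about 440, 575 and 708) and the base on the pale board (95,230). The pink and red boxes are separate objects. My mask was too strict for the top view, so I'm loosening it.

```bash
sed -i 's/h\[...,1\]>120/h[...,1]>85/' fit.py
cat > run.py <<'E'
from fit import *
import pickle
cs=pickle.load(open("c0.pkl","rb"))
st={}
for n in cs:
    m,ce,s=comps(cs[n]);print(n,[c.round(1).tolist() for c in ce],[int(a[4]) for a in s]);st[n]=(m,ce)
def ids(n,z): 
    w=[atz(cs[n],*c,z) for c in st[n][1]];o=np.argsort([-x[1] for x in w]);return o,w
ot,wt=ids("top",.07);os_,_=ids("scene",.07)
res=[]
for k,(a,b) in enumerate(zip(ot,os_)):
    v=[(cs["top"],st["top"][0][a]),(cs["scene"],st["scene"][0][b])]
    w=wt[a]
    p0=np.array([w[0],w[1],.012 if k==0 else .05,0.0 if k==0 else .1,0 if k==0 else np.radians(27.5)])
    p,c=fit(p0,v,k>0);print(k,p.round(4),np.degrees(p[4]),c)
    q,c=fit(p0,v,False);print("  fixed pitch",q.round(4),c); res.append(q)
np.save("fit0.npy",res)
E
python3 run.py
```

```text
scene [[308.1, 172.8], [248.3, 241.6], [222.2, 274.4], [193.2, 310.1]] [730, 889, 978, 1068]
top [[423.2, 205.0], [378.0, 212.5], [332.2, 220.2], [212.1, 239.0]] [1179, 1127, 1061, 890]
0 [0.4678 0.2278 0.0141 0.0911 0.    ] 0.0 0.28249895125050173
  fixed pitch [0.4678 0.2278 0.0141 0.0911 0.    ] 0.28249895125050173
1 [ 0.5269 -0.0606  0.0433  0.1672  0.48  ] 27.504130740590195 0.17325213624229777
  fixed pitch [ 0.5271 -0.0607  0.0428  0.1651  0.48  ] 0.1737546653206022
2 [ 0.5474 -0.1707  0.0442  0.1605  0.5018] 28.749445770098824 0.1406482429372567
  fixed pitch [ 0.5474 -0.1707  0.0447  0.1702  0.48  ] 0.14467935302510798
3 [ 0.567  -0.2808  0.0448  0.1546  0.527 ] 30.19402610291081 0.1309498342608336
  fixed pitch [ 0.5665 -0.2807  0.0441  0.1579  0.48  ] 0.1405323591730962
```

```bash
cat > go.py <<'E'
from h import *
def canpose(p,h):
    "tool pose gripping box p=(x,y,z,yaw,pitch) with TCP h above underside along its normal"
    R=Ro.from_euler("ZY",[p[3],-p[4]]).as_matrix();return np.array(p[:3])+R[:,2]*h,R@np.diag([1,-1,-1])
def delta(pos,R):
    o=robot.get_obs();R0=Ro.from_quat(o["tool_rot"]);d=R0.inv().apply(pos-o["position"])*100;t=(R0.inv()*Ro.from_matrix(R)).as_rotvec()
    print("d cm",d.round(2),"turn",t.round(3),"rows>=",np.linalg.norm(d)/6.25,np.degrees(np.linalg.norm(t))/10.7,"ft",o["ft_force"].round(2),"t",round(o["time"],2))
E
python3 - <<'E'
from go import *
p=np.load("fit0.npy")[3];p[3]=.168
delta(*canpose(p,.15))
E
```

```text
d cm [ 35.69 -17.03   2.17] turn [-0.051  0.478  0.201] rows>= 6.336744168182399 2.7913853560214195 ft [-0.29 -0.15  0.53] t 0.1
```

Emit:
{"name": "play_rows", "arguments": {"gripper": [-1,-1,-1,-1,-1,-1,-1,-1,-1,-1], "delta_pos": [[4,-2,-1],[9,-4.2,-1.5],[14,-6.5,-2],[18.5,-8.8,-1.5],[23,-11,-1],[27,-13,0],[31,-15,1],[34,-16.3,2],[35.7,-17,2.2],[35.7,-17,2.2]], "turn": [[0,0.06,0.02],[-0.01,0.12,0.05],[-0.02,0.18,0.08],[-0.03,0.24,0.1],[-0.03,0.3,0.13],[-0.04,0.36,0.15],[-0.05,0.42,0.18],[-0.05,0.478,0.2],[-0.05,0.478,0.2],[-0.05,0.478,0.2]], "squeeze": 30}}

```text
time: 1.35
position: [0.4986, -0.2917, 0.1767]
tool_rot: [0.968, 0.083, 0.236, -0.02]
ft_force: [0.6, 0.6, -0.1]
grip_width: 0.0871
grip_force: 0.0
```

Run:
```python
from go import *
import pickle
c=robot.camera("wrist");pickle.dump(c,open("w1.pkl","wb"));save(c,"w1.png",None,1.4)
print(-np.array(c["R"]).T@c["t"],c["vfov"],[proj(c,p[:3]).round() for p in np.load("fit0.npy")])
p=np.load("fit0.npy")[3];p[3]=.168
delta(*canpose(p,.15))
```

```text
[ 0.47964322 -0.29597103  0.37506165] 69.93185680204077 [array([-139.,  208.]), array([ 86., 195.]), array([184., 193.]), array([282., 193.])]
d cm [-0.02 -0.07 -0.02] turn [-0.     0.001  0.003] rows>= 0.011764527401321178 0.016709922800897756 ft [ 0.52 -0.84 -0.07] t 1.4
```

View pics/w1.png

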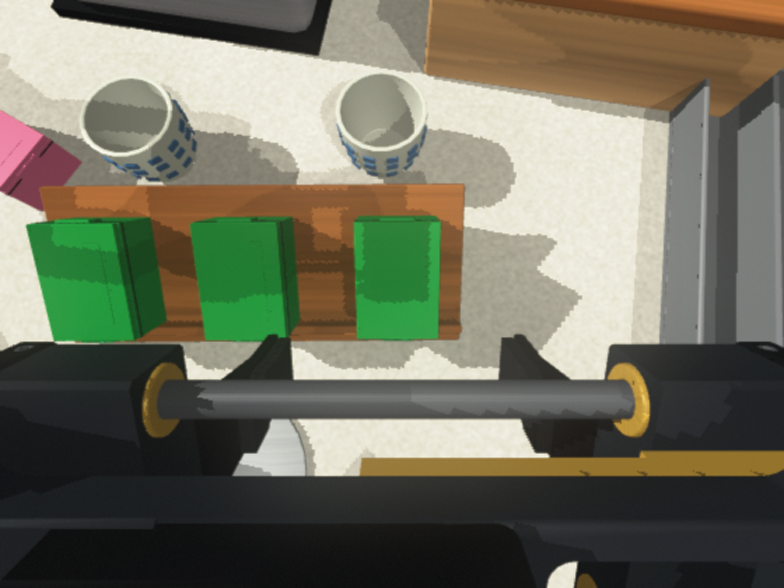

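The wrist view shows the three rack canisters clearly: number 3 spans x 354–440, midway between the fingers (290 to 503), and number 2 is at 192–298 and number 1 at 28–165. I'll refit with this view added.

```bash
sed -i 's/w=110/w=170/' fit.py
cat > run2.py <<'E'
from fit import *
import pickle
cs=pickle.load(open("c0.pkl","rb"));cs["wrist"]=pickle.load(open("w1.pkl","rb"))
st={}
P=np.load("fit0.npy")
for n in cs: m,ce,s=comps(cs[n]);st[n]=(m,ce);print(n,[a[:5].tolist() for a in s])
res=[P[0]]
def pick(n,p):
    R=Ro.from_euler("ZY",[p[3],-p[4]]).as_matrix();u=proj(cs[n],p[:3]+R[:,2]*.023);i=np.argmin([np.linalg.norm(c-u) for c in st[n][1]]);return cs[n],st[n][0][i]
for k in(1,2,3):
    p=P[k];p[3]=.168
    for names in(["wrist"],["wrist","top","scene"]):
        q,c=fit(p,[pick(n,p) for n in names],False);print(k,names,q.round(4),round(c,3))
    res.append(q)
np.save("fit1.npy",res)
E
python3 run2.py
```

```text
scene [[292, 157, 35, 33, 730], [228, 226, 41, 33, 889], [201, 258, 43, 36, 978], [171, 291, 45, 40, 1068]]
top [[407, 185, 33, 42, 1179], [362, 192, 32, 42, 1127], [317, 199, 31, 43, 1061], [199, 221, 27, 37, 890]]
wrist [[19, 155, 100, 90, 7342], [136, 155, 78, 89, 6126], [253, 154, 62, 89, 5326]]
1 ['wrist'] [ 0.5291 -0.0587  0.0397  0.1726  0.48  ] 0.015
1 ['wrist', 'top', 'scene'] [ 0.5282 -0.0606  0.0423  0.1696  0.48  ] 0.208
2 ['wrist'] [ 0.5491 -0.1704  0.0408  0.1722  0.48  ] 0.017
2 ['wrist', 'top', 'scene'] [ 0.548  -0.1711  0.0437  0.1742  0.48  ] 0.185
3 ['wrist'] [ 0.5692 -0.2817  0.0418  0.1722  0.48  ] 0.014
3 ['wrist', 'top', 'scene'] [ 0.5674 -0.2812  0.0456  0.1756  0.48  ] 0.186
```

Run:
```python
from go import *
C={3:[.5687,-.2815,.043],2:[.5487,-.1702,.0425],1:[.5286,-.0592,.042]}
for k in C: delta(*canpose(C[k]+[.1722,.48],.009))
```

```text
d cm [ 0.12  0.06 14.27] turn [ 0.002  0.001 -0.001] rows>= 2.2831337979940973 0.009828590380623482 ft [ 0.52 -0.84 -0.07] t 1.4
d cm [  0.04 -11.25  14.27] turn [ 0.002  0.001 -0.001] rows>= 2.906956309780759 0.009828590380623482 ft [ 0.52 -0.84 -0.07] t 1.4
d cm [ -0.06 -22.53  14.26] turn [ 0.002  0.001 -0.001] rows>= 4.265955615970572 0.009828590380623482 ft [ 0.52 -0.84 -0.07] t 1.4
```

Emit:
{"name": "play_rows", "arguments": {"gripper": [-1,-1,-1,-1,-1,-1,-1,-1,-1,-1], "delta_pos": [[0,0,3],[0.1,0.05,6],[0.1,0.05,8.5],[0.1,0.05,10.5],[0.1,0.05,12],[0.1,0.05,13],[0.1,0.05,13.6],[0.1,0.05,14],[0.1,0.05,14.2],[0.1,0.05,14.2]], "turn": [[0,0,0],[0,0,0],[0,0,0],[0,0,0],[0,0,0],[0,0,0],[0,0,0],[0,0,0],[0,0,0],[0,0,0]]}}

```text
time: 2.65
position: [0.5641, -0.2826, 0.0519]
tool_rot: [0.968, 0.082, 0.237, -0.019]
ft_force: [0.6, 0.2, 0.3]
grip_width: 0.087
grip_force: 0.0
```

Emit:
{"name": "play_rows", "arguments": {"gripper": [0,0.5,1,1,1,1,1,1], "delta_pos": [[0,0,0],[0,0,0],[0,0,0],[0,0,0],[0,0,0],[0,0,0],[0,0,0],[0,0,0]], "turn": [[0,0,0],[0,0,0],[0,0,0],[0,0,0],[0,0,0],[0,0,0],[0,0,0],[0,0,0]]}}

```text
time: 3.65
position: [0.5641, -0.2825, 0.0518]
tool_rot: [0.968, 0.082, 0.237, -0.02]
ft_force: [-2.5, 1.1, 1.5]
grip_width: 0.06
grip_force: 30.0
```

Emit:
{"name": "play_rows", "arguments": {"gripper": [1,1,1,1,1,1,1], "delta_pos": [[0,0,-0.2],[0,0,-0.4],[0,0,-0.6],[0,0,-0.8],[0,0,-0.8],[0,0,-0.8],[0,0,-0.8]], "turn": [[0,0,0],[0,0,0],[0,0,0],[0,0,0],[0,0,0],[0,0,0],[0,0,0]]}}

```text
time: 4.53
position: [0.5605, -0.2832, 0.0588]
tool_rot: [0.968, 0.082, 0.237, -0.02]
ft_force: [-0.8, 0.7, -0.7]
grip_width: 0.0595
grip_force: 30.0
```

Canister 3 weighs about 1 N, so it's empty. I'll set it back and move to canister 2.

Emit:
{"name": "play_rows", "arguments": {"gripper": [1,1,1,1,1,0.3,-0.3,-1,-1,-1], "delta_pos": [[0,0,0.3],[0,0,0.5],[0,0,0.7],[0,0,0.8],[0,0,0.8],[0,0,0.8],[0,0,0.8],[0,0,0.8],[0,0,0.8],[0,0,0.8]], "turn": [[0,0,0],[0,0,0],[0,0,0],[0,0,0],[0,0,0],[0,0,0],[0,0,0],[0,0,0],[0,0,0],[0,0,0]]}}

```text
time: 5.78
position: [0.5643, -0.2827, 0.0518]
tool_rot: [0.968, 0.082, 0.237, -0.02]
ft_force: [-0.1, 0.1, 0.6]
grip_width: 0.0815
grip_force: 0.0
```

Emit:
{"name": "play_rows", "arguments": {"gripper": [-1,-1,-1,-1,-1,-1,-1,-1,-1,-1,-1,-1], "delta_pos": [[0,0,-2],[0,0,-5],[0,-0.5,-7],[0,-4.5,-7.5],[-0.05,-9,-7.5],[-0.1,-11,-7],[-0.1,-11.3,-5],[-0.1,-11.3,-3],[-0.1,-11.3,-1.5],[-0.1,-11.3,-0.5],[-0.1,-11.3,0],[-0.1,-11.3,0]], "turn": [[0,0,0],[0,0,0],[0,0,0],[0,0,0],[0,0,0],[0,0,0],[0,0,0],[0,0,0],[0,0,0],[0,0,0],[0,0,0],[0,0,0]]}}

```text
time: 7.28
position: [0.5442, -0.1713, 0.051]
tool_rot: [0.968, 0.082, 0.237, -0.02]
ft_force: [-0.3, 0.6, 0.4]
grip_width: 0.0875
grip_force: 0.0
```

Run:
```python
from go import *
C={2:[.5487,-.1702,.0425]}
for k in C: delta(*canpose(C[k]+[.1722,.48],.009))
```

```text
d cm [ 0.01 -0.04  0.07] turn [ 0.002  0.    -0.002] rows>= 0.012831229307001419 0.014418127685627618 ft [-0.34  0.58  0.44] t 7.28
```

Emit:
{"name": "play_rows", "arguments": {"gripper": [0,0.5,1,1,1,1,1,1], "delta_pos": [[0,0,0],[0,0,0],[0,0,0],[0,0,0],[0,0,0],[0,0,0],[0,0,0],[0,0,0]], "turn": [[0,0,0],[0,0,0],[0,0,0],[0,0,0],[0,0,0],[0,0,0],[0,0,0],[0,0,0]]}}

```text
time: 8.28
position: [0.5442, -0.1715, 0.0514]
tool_rot: [0.968, 0.082, 0.237, -0.019]
ft_force: [-2.1, -1.2, 5.0]
grip_width: 0.0595
grip_force: 30.0
```

Emit:
{"name": "play_rows", "arguments": {"gripper": [1,1,1,1,1,1,1], "delta_pos": [[0,0,-0.2],[0,0,-0.4],[0,0,-0.6],[0,0,-0.8],[0,0,-0.8],[0,0,-0.8],[0,0,-0.8]], "turn": [[0,0,0],[0,0,0],[0,0,0],[0,0,0],[0,0,0],[0,0,0],[0,0,0]]}}

```text
time: 9.15
position: [0.5405, -0.172, 0.0582]
tool_rot: [0.968, 0.082, 0.237, -0.02]
ft_force: [0.1, 0.6, -0.9]
grip_width: 0.0595
grip_force: 30.0
```

Canister 2 is also about 1 N, so it's empty. I'll set it back and move to canister 1.

Emit:
{"name": "play_rows", "arguments": {"gripper": [1,1,1,1,1,0.3,-0.3,-1,-1,-1], "delta_pos": [[0,0,0.3],[0,0,0.5],[0,0,0.7],[0,0,0.8],[0,0,0.8],[0,0,0.8],[0,0,0.8],[0,0,0.8],[0,0,0.8],[0,0,0.8]], "turn": [[0,0,0],[0,0,0],[0,0,0],[0,0,0],[0,0,0],[0,0,0],[0,0,0],[0,0,0],[0,0,0],[0,0,0]]}}

```text
time: 10.4
position: [0.5444, -0.1714, 0.0511]
tool_rot: [0.968, 0.082, 0.237, -0.02]
ft_force: [0.1, -0.1, -0.6]
grip_width: 0.0817
grip_force: 0.0
```

Emit:
{"name": "play_rows", "arguments": {"gripper": [-1,-1,-1,-1,-1,-1,-1,-1,-1], "delta_pos": [[0,0,-2],[0,0,-5],[0,-0.5,-8],[0,-4.5,-11],[-0.05,-9,-14],[-0.1,-11,-14.2],[-0.1,-11.2,-14.2],[-0.1,-11.2,-14.2],[-0.1,-11.2,-14.2]], "turn": [[0,0,0],[0,0,0],[0,0,0],[0,0,0],[0,0,0],[0,0,0],[0,0,0],[0,0,0],[0,0,0]]}}

```text
time: 11.52
position: [0.4605, -0.0733, 0.1763]
tool_rot: [0.968, 0.082, 0.237, -0.019]
ft_force: [0.5, -0.7, 0.2]
grip_width: 0.0873
grip_force: 0.0
```

```bash
cat > run3.py <<'E'
from go import *
from fit import *
import pickle,sys
def wristfit(fn,guesses,free=False):
    c=robot.camera("wrist");pickle.dump(c,open(fn,"wb"));o=robot.get_obs()
    ms,ce,s=comps(c);print([a.tolist() for a in s]);R0=Ro.from_quat(o["tool_rot"])
    for p in guesses:
        R=Ro.from_euler("ZY",[p[3],-p[4]]).as_matrix();u=proj(c,p[:3]+R[:,2]*.03)
        i=np.argmin([np.linalg.norm(x-u) for x in ce])
        q,k=fit(np.array(p),[(c,ms[i])],False)
        R=Ro.from_euler("ZY",[q[3],-q[4]])
        print(q.round(4),round(k,3),"in tool mm",(R0.inv().apply(q[:3]-o["position"])*1000).round(1),"turn",(R0.inv()*R*Ro.from_euler("X",np.pi)).as_rotvec().round(3))
E
python3 - <<'E'
from run3 import *
wristfit("w2.pkl",[[.5286,-.0592,.042,.1722,.48],[.5487,-.1702,.0425,.1722,.48],[.5687,-.2815,.043,.1722,.48]])
delta(*canpose([.5286,-.0592,.042,.1722,.48],.009))
E
```

```text
[[250, 155, 62, 90, 5333], [352, 155, 77, 89, 6153], [447, 154, 100, 89, 7384], [0, 161, 74, 84, 5262]]
[ 0.529  -0.0611  0.042   0.1833  0.48  ] 0.016 in tool mm [-1.000e-01 -6.000e-01  1.513e+02] turn [ 0.008  0.    -0.013]
[ 0.5487 -0.1724  0.0413  0.1705  0.48  ] 0.017 in tool mm [  0.2 112.5 152.3] turn [ 0.002  0.    -0.001]
[ 0.5686 -0.2838  0.0421  0.169   0.48  ] 0.012 in tool mm [  1.3 225.7 152.2] turn [0.001 0.    0.   ]
d cm [-0.02 -0.25 14.22] turn [ 0.003  0.    -0.003] rows>= 2.2762185709587985 0.020815759815206055 ft [-0.88  0.07  0.91] t 11.57
```

Emit:
{"name": "play_rows", "arguments": {"gripper": [-1,-1,-1,-1,-1,-1,-1,-1,-1,-1], "delta_pos": [[0,0,3],[0,-0.05,6],[0,-0.1,8.5],[0,-0.1,10.5],[0,-0.1,12],[0,-0.1,13],[0,-0.1,13.6],[0,-0.1,14],[0,-0.1,14.2],[0,-0.1,14.2]], "turn": [[0,0,0],[0,0,0],[0,0,0],[0,0,0],[0,0,0],[0,0,0],[0,0,0],[0,0,0],[0,0,0],[0,0,0]]}}

```text
time: 12.82
position: [0.5243, -0.0603, 0.0505]
tool_rot: [0.968, 0.082, 0.237, -0.02]
ft_force: [0.8, -0.4, 0.2]
grip_width: 0.0872
grip_force: 0.0
```

Emit:
{"name": "play_rows", "arguments": {"gripper": [0,0.5,1,1,1,1,1,1], "delta_pos": [[0,0,0],[0,0,0],[0,0,0],[0,0,0],[0,0,0],[0,0,0],[0,0,0],[0,0,0]], "turn": [[0,0,0],[0,0,0],[0,0,0],[0,0,0],[0,0,0],[0,0,0],[0,0,0],[0,0,0]], "squeeze": 45}}

```text
time: 13.82
position: [0.5242, -0.0604, 0.0507]
tool_rot: [0.968, 0.082, 0.237, -0.019]
ft_force: [-2.8, -3.2, 3.9]
grip_width: 0.0597
grip_force: 45.0
```

Emit:
{"name": "play_rows", "arguments": {"gripper": [1,1,1,1,1,1,1], "delta_pos": [[0,0,-0.2],[0,0,-0.4],[0,0,-0.6],[0,0,-0.8],[0,0,-0.8],[0,0,-0.8],[0,0,-0.8]], "turn": [[0,0,0],[0,0,0],[0,0,0],[0,0,0],[0,0,0],[0,0,0],[0,0,0]]}}

```text
time: 14.7
position: [0.5206, -0.0608, 0.0577]
tool_rot: [0.968, 0.082, 0.237, -0.02]
ft_force: [-0.1, 0.2, -4.1]
grip_width: 0.0595
grip_force: 45.0
```

Canister 1 weighs about 4.2 N, so it's the full one. Lifting it.

Emit:
{"name": "play_rows", "arguments": {"gripper": [1,1,1,1,1,1,1], "delta_pos": [[0,0,-1],[0,0,-3],[0,0,-6],[0,0,-9],[0,0,-11.5],[0,0,-12],[0,0,-12]], "turn": [[0,0,0],[0,0,0],[0,0,0],[0,0,0],[0,0,0],[0,0,0],[0,0,0]]}}

```text
time: 15.58
position: [0.466, -0.0698, 0.1641]
tool_rot: [0.968, 0.082, 0.237, -0.02]
ft_force: [-0.1, -0.5, -5.0]
grip_width: 0.0596
grip_force: 45.0
```

Run:
```python
from go import *
delta(*canpose([.358,.221,.17,.06,0],0))
```

```text
d cm [ -4.8  -30.49  -3.19] turn [-0.026 -0.48   0.108] rows>= 4.964717812653785 2.6365691795736352 ft [-0.13 -0.51 -4.98] t 15.57
```

Emit:
{"name": "play_rows", "arguments": {"gripper": [1,1,1,1,1,1,1,1,1,1,1], "delta_pos": [[-0.2,-1.5,-0.2],[-0.8,-5,-0.6],[-1.4,-9,-1],[-2.1,-13,-1.5],[-2.8,-17.5,-2],[-3.5,-22,-2.4],[-4.1,-26,-2.8],[-4.6,-29,-3.1],[-4.8,-30.5,-3.2],[-4.8,-30.5,-3.2],[-4.8,-30.5,-3.2]], "turn": [[0,-0.03,0],[0,-0.1,0.02],[-0.01,-0.17,0.04],[-0.01,-0.24,0.05],[-0.02,-0.31,0.07],[-0.02,-0.38,0.085],[-0.025,-0.44,0.1],[-0.026,-0.48,0.108],[-0.026,-0.48,0.108],[-0.026,-0.48,0.108],[-0.026,-0.48,0.108]]}}

```text
time: 16.95
position: [0.3577, 0.2201, 0.1696]
tool_rot: [1.0, 0.029, -0.001, 0.001]
ft_force: [-0.2, -0.7, -4.4]
grip_width: 0.0596
grip_force: 45.0
```

Run:
```python
from run3 import *
o=robot.get_obs();print(o["position"],o["tool_rot"])
x,y,z=o["position"]
wristfit("w3.pkl",[[.468,.228,.012,.06,0],[x,y,z-.009,.06,0]])
save(pickle.load(open("w3.pkl","rb")),"w3.png",None,1.4)
```

```text
[0.35769486 0.22009626 0.16964298] [ 9.99565433e-01  2.94625706e-02 -7.57485531e-04  5.73727280e-04]
[[247, 29, 67, 106, 6549], [223, 176, 118, 96, 10754], [230, 299, 106, 28, 2947]]
[0.4696 0.2267 0.0082 0.0862 0.    ] 0.025 in tool mm [112.1  -0.3 161.4] turn [ 0.001  0.001 -0.028]
[0.3562 0.2196 0.1007 1.6354 0.    ] 0.09 in tool mm [-1.7  0.2 69.1] turn [-0.     0.002 -1.577]
```

View pics/w3.png

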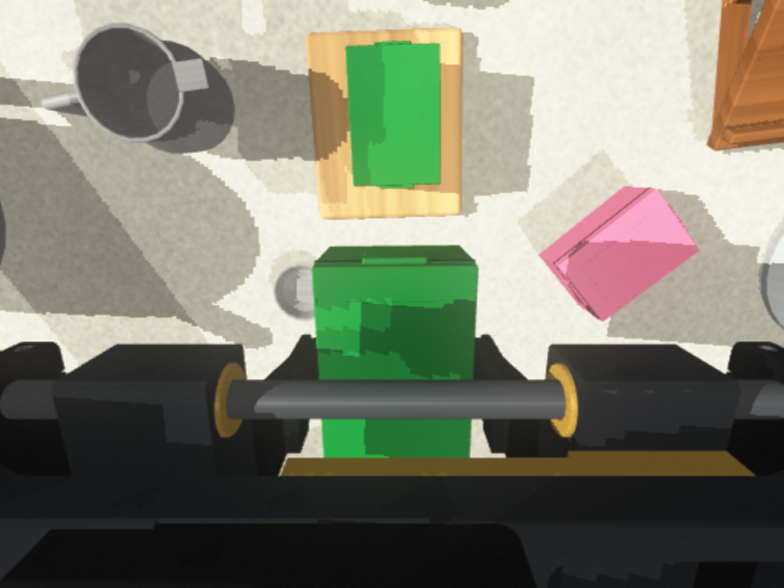

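Base canister is at (395,115), clear of its neighbours. The held one's lid front edge runs along row 264 and its bottom edge along row 247. I'll check the in-hand offset from those edges.

Run:
```python
from run3 import *
c=pickle.load(open("w3.pkl","rb"));o=robot.get_obs();R0=Ro.from_quat(o["tool_rot"])
def inn(u,v,zt):
    X=atz(c,u/1.4,v/1.4,o["position"][2]-zt);return (R0.inv().apply(X-o["position"])*1000).round(1)
for h in(.006,.009):
  print("lid edge",inn(317,265,-(.046-h)),inn(475,265,-(.046-h)),"bottom",inn(334,247,h),inn(462,247,h))
print("base lid corners",[inn(u,v,o["position"][2]-.058) for u,v in((347,45),(440,44),(355,187),(441,185))])
delta(*canpose([*(o["position"]+R0.apply([.1112,-.0003,0])),.087,0],0))
```

```text
lid edge [ 44.  -26.8 -40.1] [ 44.   28.7 -40. ] bottom [ 42.8 -27.3   5.9] [42.8 31.3  6. ]
lid edge [ 43.4 -27.4 -37.1] [ 43.4  29.3 -37. ] bottom [ 42.3 -27.8   8.9] [42.3 31.7  9. ]
base lid corners [array([153.3, -29.6, 111.6]), array([153.9,  28.9, 111.7]), array([ 66.7, -26.8, 111.7]), array([ 68.1,  32.1, 111.8])]
d cm [11.12 -0.03  0.  ] turn [ 0.001  0.001 -0.029] rows>= 1.779206474808363 0.15412813635463019 ft [ 0.2  -0.71 -4.53] t 17.0
```

Emit:
{"name": "play_rows", "arguments": {"gripper": [1,1,1,1,1,1,1,1,1,1,1,1], "delta_pos": [[1.5,0,0],[4,0,0],[7,0,0],[9.5,-0.05,0],[11,-0.05,0],[11.1,-0.05,1.5],[11.1,-0.05,3.5],[11.1,-0.05,5.5],[11.1,-0.05,7],[11.1,-0.05,8],[11.1,-0.05,8.5],[11.1,-0.05,8.5]], "turn": [[0,0,-0.01],[0,0,-0.02],[0,0,-0.03],[0,0,-0.03],[0,0,-0.03],[0,0,-0.03],[0,0,-0.03],[0,0,-0.03],[0,0,-0.03],[0,0,-0.03],[0,0,-0.03],[0,0,-0.03]]}}

```text
time: 18.5
position: [0.4687, 0.228, 0.0849]
tool_rot: [0.999, 0.045, -0.0, 0.0]
ft_force: [-0.2, -0.1, -4.1]
grip_width: 0.0596
grip_force: 45.0
```

Run:
```python
from h import *
import pickle
o=robot.get_obs();print(o["position"],o["tool_rot"],o["ft_force"],o["moment"])
for n in("scene","top"):
    c=robot.camera(n);pickle.dump(c,open(n+"4.pkl","wb"))
a=pickle.load(open("scene4.pkl","rb"));save(a,"s4.png",(262,120,362,220),6)
```

```text
[0.46866196 0.22802685 0.08489592] [ 9.98995556e-01  4.48065138e-02 -3.65795064e-04  3.48248697e-04] [-0.23928368 -0.06301903 -4.14098911] [0.06889838 0.00770725 0.00677969]
```

View pics/s4.png

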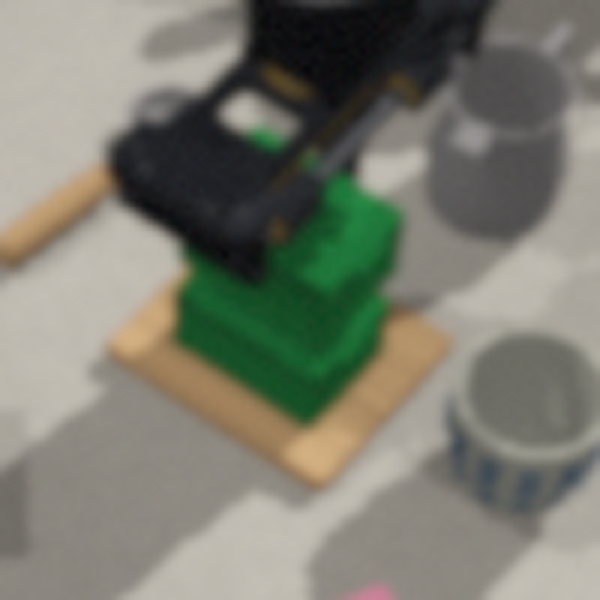

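The held canister sits over the base with edges parallel: corner (400,215) above corner (385,310). I'll lower it slowly and watch the force.

Emit:
{"name": "play_rows", "arguments": {"gripper": [1,1,1,1,1,1,1,1], "delta_pos": [[0,0,0.3],[0,0,0.6],[0,0,0.9],[0,0,1.2],[0,0,1.4],[0,0,1.6],[0,0,1.6],[0,0,1.6]], "turn": [[0,0,0],[0,0,0],[0,0,0],[0,0,0],[0,0,0],[0,0,0],[0,0,0],[0,0,0]]}}

```text
time: 19.6
position: [0.4687, 0.228, 0.069]
tool_rot: [0.999, 0.045, -0.0, 0.0]
ft_force: [-0.4, -0.3, -4.7]
grip_width: 0.0596
grip_force: 45.0
```

Emit:
{"name": "play_rows", "arguments": {"gripper": [1,1,1,1], "delta_pos": [[0,0,0.05],[0,0,0.1],[0,0,0.15],[0,0,0.15]], "turn": [[0,0,0],[0,0,0],[0,0,0],[0,0,0]]}}

```text
time: 20.1
position: [0.4686, 0.228, 0.0674]
tool_rot: [0.999, 0.045, -0.0, 0.0]
ft_force: [-0.9, -0.3, -4.1]
grip_width: 0.0595
grip_force: 45.0
```

Emit:
{"name": "play_rows", "arguments": {"gripper": [1,1,1], "delta_pos": [[0,0,0.05],[0,0,0.1],[0,0,0.1]], "turn": [[0,0,0],[0,0,0],[0,0,0]]}}

```text
time: 20.48
position: [0.4686, 0.228, 0.0664]
tool_rot: [0.999, 0.045, -0.0, 0.0]
ft_force: [-1.5, 0.5, -4.2]
grip_width: 0.0597
grip_force: 45.0
```

Emit:
{"name": "play_rows", "arguments": {"gripper": [1,1,1], "delta_pos": [[0,0,0.05],[0,0,0.05],[0,0,0.05]], "turn": [[0,0,0],[0,0,0],[0,0,0]]}}

```text
time: 20.85
position: [0.4687, 0.228, 0.066]
tool_rot: [0.999, 0.045, -0.0, 0.0]
ft_force: [0.0, 1.3, -4.3]
grip_width: 0.0598
grip_force: 45.0
```

Emit:
{"name": "play_rows", "arguments": {"gripper": [1,1,1], "delta_pos": [[0,0,0.05],[0,0,0.1],[0,0,0.1]], "turn": [[0,0,0],[0,0,0],[0,0,0]]}}

```text
time: 21.22
position: [0.4688, 0.228, 0.0656]
tool_rot: [0.999, 0.045, -0.0, 0.0]
ft_force: [-1.8, -0.7, 4.4]
grip_width: 0.0597
grip_force: 45.0
```

It's in contact. I'll ease off the push and open gently.

Emit:
{"name": "play_rows", "arguments": {"gripper": [1,1,0.4,0.2,0,-0.3,-0.6,-1,-1,-1,-1], "delta_pos": [[0,0,-0.03],[0,0,-0.05],[0,0,-0.05],[0,0,-0.05],[0,0,-0.05],[0,0,-0.05],[0,0,-0.05],[0,0,-0.05],[0,0,-0.05],[0,0,-0.05],[0,0,-0.05]], "turn": [[0,0,0],[0,0,0],[0,0,0],[0,0,0],[0,0,0],[0,0,0],[0,0,0],[0,0,0],[0,0,0],[0,0,0],[0,0,0]]}}

```text
time: 22.6
position: [0.4687, 0.228, 0.0654]
tool_rot: [0.999, 0.045, -0.0, 0.0]
ft_force: [-0.2, 0.8, 0.3]
grip_width: 0.0863
grip_force: 0.0
```

Emit:
{"name": "play_rows", "arguments": {"gripper": [-1,-1,-1,-1,-1,-1,-1,-1,-1,-1,-1], "delta_pos": [[0,0,-1],[0,0,-3],[0,0,-5.5],[0,0,-9],[-2,0,-12],[-5,0,-13],[-9,0,-13],[-11,0,-13],[-11,0,-13],[-11,0,-13],[-11,0,-13]], "turn": [[0,0,0],[0,0,0],[0,0,0],[0,0,0],[0,0,0],[0,0,0],[0,0,0],[0,0,0],[0,0,0],[0,0,0],[0,0,0]]}}

```text
time: 23.98
position: [0.3606, 0.2184, 0.1958]
tool_rot: [0.999, 0.045, 0.0, 0.0]
ft_force: [-0.0, 1.0, 0.9]
grip_width: 0.0874
grip_force: 0.0
```

Run:
```python
from h import *
import pickle
cs={n:robot.camera(n) for n in("wrist","scene","top")};pickle.dump(cs,open("c5.pkl","wb"))
o=robot.get_obs();print(o["position"],o["ft_force"])
a=cv2.resize(cs["wrist"]["color"][0:200,180:380],None,fx=2,fy=2,interpolation=cv2.INTER_CUBIC)
b=cv2.resize(cs["scene"]["color"][130:210,268:348],(400,400),interpolation=cv2.INTER_CUBIC)
cv2.imwrite("pics/f5.png",np.hstack([a,b])[...,::-1])
```

```text
[0.35984099 0.21826239 0.19542929] [ 0.17549112 -0.81832136 -0.22302584]
```

View pics/f5.png

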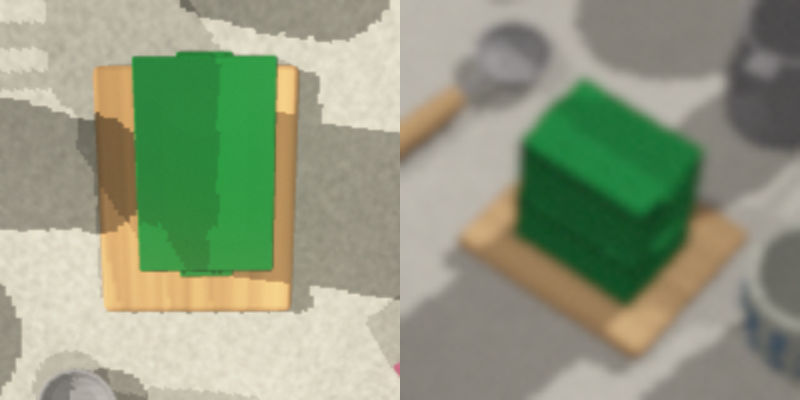

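The stack stands flat with its edges in line, the lid spanning (133–277, 55–272) in the left crop. One numeric check of the offset and the empties.

Run:
```python
from fit import *
import fit as F
import pickle
c0=pickle.load(open("c0.pkl","rb"));cs=pickle.load(open("c5.pkl","rb"))
for n in("scene","top"):
    print(n,[x.round(1).tolist() for x in comps(c0[n])[1]],[x.round(1).tolist() for x in comps(cs[n])[1]])
ms,ce,s=comps(cs["wrist"]);i=np.argmax([a[4] for a in s]);c=cs["wrist"]
q,k=fit(np.array([.4687,.228,.055,.087,0]),[(c,ms[i])],False);print("upper",q.round(4),k)
B0=F.B.copy();F.B[:,2]*=2
for n in("top","scene"):
    ms,ce,s=comps(cs[n]);j=np.argmin([np.linalg.norm(x-proj(cs[n],[.468,.228,.06])) for x in ce])
    q=np.array([.468,.228,.012,.087,0]);
    r=minimize(lambda z:cost(np.r_[z,q[2:]],[(cs[n],ms[j])]),q[:2],method="Nelder-Mead",options=dict(initial_simplex=q[:2]+np.array([[0,0],[.006,0],[0,.006]])));print("stack 92mm",n,r.x.round(4),r.fun)
    m0,ce0,_=comps(c0[n]);F.B[:,2]/=2
    j=np.argmin([np.linalg.norm(x-proj(c0[n],[.468,.228,.03])) for x in ce0])
    r=minimize(lambda z:cost(np.r_[z,q[2:]],[(c0[n],m0[j])]),q[:2],method="Nelder-Mead",options=dict(initial_simplex=q[:2]+np.array([[0,0],[.006,0],[0,.006]])));print("base before",n,r.x.round(4),r.fun);F.B[:,2]*=2
```

```text
scene [[308.1, 172.8], [248.3, 241.6], [222.2, 274.4], [193.2, 310.1]] [[308.8, 167.6], [222.0, 274.3], [192.8, 310.4]]
top [[423.2, 205.0], [378.0, 212.5], [332.2, 220.2], [212.1, 239.0]] [[423.8, 205.1], [377.8, 212.7], [208.6, 238.5]]
upper [0.4699 0.2274 0.0554 0.0938 0.    ] 0.026701665835825856
stack 92mm top [0.4683 0.2294] 0.21135169814347005
base before top [0.4684 0.2284] 0.1268429169420577
stack 92mm scene [0.4641 0.227 ] 0.13285544915640674
base before scene [0.4626 0.2276] 0.14055331721729789
```

The upper canister is within about 1 mm and 0.01 rad of the base, and the empties haven't moved. Handing in.

```bash
python3 -c "
from rig import robot
print(robot.hand_in())"
```

```text
the job is handed in; nothing more can be done
None
```

The full canister was canister_1 (about 4.2 N, the other two about 1 N each); it now sits flat on the base canister, within about 1 mm by the camera fit, both empties are back in their places, and the job is handed in with no verdict shown.

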